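Tighten the cutting-board clamp with the hex key

ROBOT

A 6-joint arm with a two-finger parallel gripper is mounted at the origin on the work surface. World frame = base frame: x ahead of the robot, y to its left, z up, the work surface at z = 0. Lengths are in m, angles in degrees, forces in N, time in s.
With the tool pointing down it reaches from about 0.325 to 1 m from the base axis. Payload 5.1 kg.
Tool frame: the origin (TCP) lies at the very end of the fingers, on their centre line; the grasp point (between the pads) lies 19 mm behind it; z points along the fingers, y is the direction in which the jaws open and shut (so a half turn about z gives the same grasp; the last joint's range is limited). The gripper opens to 85 mm and grips with 20 to 120 N. Pads are 22 mm wide; open, the fingers measure 114 mm over their backs; the gripper's body (76 mm by 85 mm) begins 54 mm behind the grasp point. The pads swing forward as they close: fully open they stand 13 mm farther back than shut.
Start: joints at [-73.831, 7.093, 94.555, -0, 78.352, -4.733], TCP at [0.232, -0.607, 0.206] pointing down, gripper open.
Joint ranges: [-149.61, 149.61], [-58.7, 133.49], [1.44, 155.28], [-77.14, 257.14], [18.33, 153.61], [-166.67, 166.67]. Speed limits (degrees/s): [147.25, 147.25, 180, 180, 180, 180].

INTERFACE

Orientations are given as a 3x3 rotation matrix whose columns are the frame's x, y, z axes.
In Python, from bench import manip gives the robot as it stands.
- The arm moves only by the shell command python3 -m jog 'ROWS' [FORCE]. ROWS is JSON, a list that holds one entry, the list of rows, each a list of 5 numbers: the finger opening in mm, from 0 to 85.4, then the shift along the tool's x, y, z in mm, then the turn about the tool's z in rad. A call has 1 to 12 rows; each row is the pose to reach, as a shift and turn from the pose commanded when the call began, along the tool's axes at that moment; what a row does not reach only later rows make up. A row lasts 1/8 s, in which the tool goes at most 62.5 mm and 10.7 degrees, less where a joint would pass 70% of its speed; a pose out of reach is approached as far as the arm can. A call with a gripper value outside its range is refused whole. The fingers move at their own pace and stop on an object; FORCE is the grip in N (left out, the last holds). Time passes only in rows, so rows that repeat a pose let the fingers close. It gives the time, the measured TCP pose, the force and the opening at its end, in the units of the state.
- manip.get_state(): the state, without advancing time (a new reading comes with each control period).
- manip.get_image(name): name is "side" or "top"; returns (picture, depth): 420x560x3 uint8, blue, green, red; 420x560 float32, m along the optical axis (not along the pixel's ray), 0 where there is no reading.
- manip.calibration(name): a dict with "K" (3x3 intrinsics, pixels), "position" and "rotation" of the camera in the world. Camera axes: x right, y down, z forward; pixel columns grow to the right and rows downward; lengths in m; the calibration is good to about 2 mm. A picture is of the moment at which its call begins. calibration takes no time and is no camera call.
- manip.finish_job(): hands the job in, once; it reports no verdict.
The state is a dict: "t": time; "qpos": joint angles; "joint_vel": joint speeds; "joint_torque": joint torques, N m; "eef_pos": TCP position; "ee_rot": TCP orientation; "ft_force": force on the tool from outside, world axes, zero at the start; "torque": the same for the moment, N m; "finger_gap": finger opening in m.
Only numpy, scipy, OpenCV 4.12 (cv2) and the standard library are available. Lean on these libraries where they do the work, as an engineer would, in place of code of your own. Each camera call takes 0.05 s, during which the arm holds its last target.

TASK

The red cutting board has come loose: take the square-headed hex key from its block, feel for the screw's hex socket down in the slot of the board clamp, and seat the key fully in it. Then turn the screw clockwise in quarter turns, letting go of the key and taking a fresh hold after each, until the clamp's jaw is fully down on the board; leave the key standing in the socket. Do not push the clamp with the hand, and leave the honing steel, the trays and the bowl alone.

Things in the scene. Friction and masses are not known exactly. Their poses are not given: they have to be found in the camera images.
- key: Plain steel hex key, 89 mm long, upright in a white block. Origin: its lower tip; z up along it. From the tip: round nose 14 mm diameter, 6 mm long; cone to 23 mm over 5 mm; hexagon 24 mm across flats (two flats square to x) from 11 to 43 mm; collar 40 mm diameter from 43 to 49 mm, resting on the block; square head above. 0.28 to 0.42 kg.
- key_head (a point): Middle of the key's square head, where fingers hold it: 26 x 26 mm, 40 mm tall (49 to 89 mm above the tip), its faces square to the key's x and y. This point is 69 mm above the tip.
- key_block: White plastic block 80 x 80 x 50 mm, fixed; a round hole 34 mm wide in its top, 47 mm deep, holds the key. Origin: centre of its underside, on the table. It is left or right of the clamp; a twin block with the honing steel is on the other side.
- clamp: Aluminium block fixed on the table at the near edge of the red board: 76 mm (its x, towards the board) x 100 mm (its y) x 55 mm tall. Origin: centre of its underside. A screw lies down in the slot in its top and moves a jaw.
- slot (a point): Middle of the slot's mouth in the clamp's top, 55 mm up. The slot is 36 mm wide (clamp x), 56 mm long (clamp y). 13 mm down lies the flat dark screw top with the hex socket. The key is fully seated when its tip is at height 20 mm, its collar then 8 mm above the clamp; it drops in under about 5 N when lined up.
- screw_face (a point): Middle of the slot at the height of the screw's top (42 mm), NOT the socket: the screw's centre lies on the slot's centre line up to 10 mm from here along clamp y, its hexagon at any angle; neither is measured, find them by touch or sight. Socket 25.6 mm across flats, 22 mm deep: 0.8 mm play each side, some 12 degrees either way.
- jaw (a joint): How far the clamp's jaw has come down: 0 m at the start, 0.012 m fully down on the board. It moves only with the screw, 3 mm per rad clockwise (from above); 4.0 rad in all, about two and a half quarter turns, stiff (about 0.15 N m), then a hard stop. At the start the screw is at its anticlockwise stop.
- jaw_tip (a point): Middle of the lower edge at the free end of the jaw, a steel plate 70 mm wide reaching from the clamp over the board; 106 mm from the clamp's centre along clamp x. 32.5 mm above the table at the start, 20.5 mm when fully down.
- board: Red plastic cutting board 240 x 460 x 20 mm, fixed. Origin: centre of its underside. Same yaw as the clamp, which stands at its near edge (-x of the board).
- honing_steel: Honing steel with a round black handle (30 mm diameter at most, top 138 mm above its tip), standing in the twin white block. Not to be touched. Origin: its lower tip.
- trays: Stack of white trays 100 x 130 x 34 mm on the board's far part. Not to be touched. Origin: centre of its underside.
- bowl: Steel bowl, 100 mm wide, 45 mm tall, on the board's far part. Not to be touched. Origin: centre of its underside.
Things that resemble listed ones, but are neither listed nor needed, are in the scene too. Leave any orange look-alike of the key alone.

How it is judged (in metres and radians):
On the way, in this order (a step that is already met when the one before it is completed fails the run):
1. the key is seated in the socket (tip within 4 mm of its floor, upright) before the jaw has moved 1.5 mm (z of key in the frame of clamp below 0.024 m and horizontal distance between key and clamp below 0.016 m and angle between key's own z axis and vertical below 0.14 rad and value of joint jaw below 0.0015 m), for 0.1 s.
2. after a first quarter turn (jaw 1.5 to 6.2 mm down) the key stands in the socket with the fingers off it (z of key in the frame of clamp below 0.024 m and horizontal distance between key and clamp below 0.016 m and angle between key's own z axis and vertical below 0.14 rad and contact force between the fingers and key below 0.1 N and value of joint jaw between 0.0015 and 0.0062 m), for 0.1 s.
3. after a second one (jaw 6.2 to 11.2 mm down) the key again stands in the socket with the fingers off it (z of key in the frame of clamp below 0.024 m and horizontal distance between key and clamp below 0.016 m and angle between key's own z axis and vertical below 0.14 rad and contact force between the fingers and key below 0.1 N and value of joint jaw between 0.0062 and 0.0112 m), for 0.1 s.
At the end, for the whole second after the job is handed in: The jaw is down on the board (more than 11.2 of its 12 mm), and the key stands released and at rest in the socket, tip within 4 mm of the socket's floor and within 0.14 rad of upright (z of key in the frame of clamp below 0.024 m and horizontal distance between key and clamp below 0.016 m and angle between key's own z axis and vertical below 0.14 rad and value of joint jaw above 0.0112 m and linear speed of key below 0.02 m/s); the robot touches nothing.
It fails at once if the hand pushes the clamp or its jaw (over 20 N) (contact force between any of the fingers, the arm and clamp above 20 N).
It fails at once if the honing steel, the trays or the bowl are moved by more than 20 mm (distance of any of honing_steel, trays, bowl from where it was at the start of the episode above 0.02 m).
It also fails if it takes over 72 s, if anything falls off the work surface, if the arm or the gripper's body presses on something with over 40 N, if the wrist force passes 120 N, or if a joint passes its speed limit or range.

## Working session

There is one attempt and no reset: what is moved stays moved. The work goes in short steps, Python scripts to look and compute and a shell command to move; the robot and the scene stay as the last step left them, time stands still between calls to the robot, and variables do not carry over. Pictures are saved under pics/ and viewed, and the job is handed in when it is done.

```bash
ls; mkdir -p pics; python3 - <<'E'
from bench import manip
import cv2
for n in("side","top"):
    p,d=manip.get_image(n); cv2.imwrite(f"pics/{n}0.png",p)
    c=manip.calibration(n); print(n,c)
s=manip.get_state()
for k in s: print(k,s[k])
E
```

```text
pics
side {'K': array([[469.65836552,   0.        , 280.20444214],
       [  0.        , 469.65836552, 214.90543776],
       [  0.        ,   0.        ,   1.        ]]), 'position': array([ 0.46114168, -1.06887555,  0.68402518]), 'rotation': array([[ 0.99068618, -0.05468135,  0.12470304],
       [-0.13542732, -0.49088451,  0.86063455],
       [ 0.01415413, -0.86950695, -0.49371785]])}
top {'K': array([[479.6409176 ,   0.        , 272.23069618],
       [  0.        , 479.6409176 , 206.67855607],
       [  0.        ,   0.        ,   1.        ]]), 'position': array([ 0.35718292, -0.02569469,  1.1853489 ]), 'rotation': array([[-0.07027294, -0.97627057,  0.20483528],
       [-0.99752702,  0.06851833, -0.01565516],
       [ 0.0012487 , -0.20542886, -0.97867125]])}
t 0.1
qpos [-7.38312514e+01  7.13082175e+00  9.46285355e+01 -9.74187488e-04
  7.83516436e+01 -4.73329097e+00]
joint_vel [ 0.09473639 -0.1529037  -0.19692219 -0.03492895  0.01235011  0.00053853]
joint_torque [-5.99223881e-05 -4.24931109e+01 -3.66654217e+01 -1.96628644e-04
  3.91022244e-03  4.46559142e-06]
eef_pos [ 0.2316897  -0.60664362  0.20434049]
ee_rot [[ 9.34190584e-01  3.56773940e-01 -5.55476647e-04]
 [ 3.56774343e-01 -9.34188751e-01  1.85606205e-03]
 [ 1.43274536e-04 -1.93209551e-03 -9.99998123e-01]]
ft_force [-0.21441948 -0.78166308 -0.71784933]
torque [-0.01310356  0.01795908  0.05084168]
finger_gap 0.0854047337073816
```

View pics/side0.png

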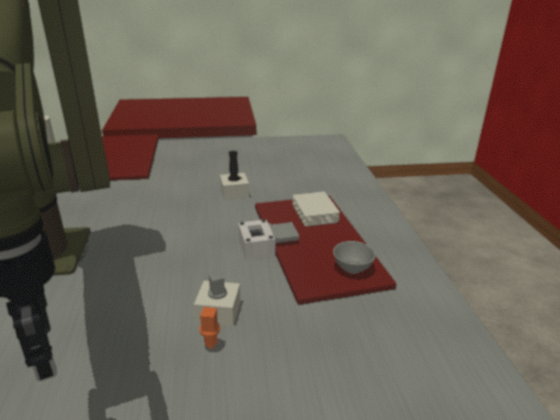

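View pics/top0.png

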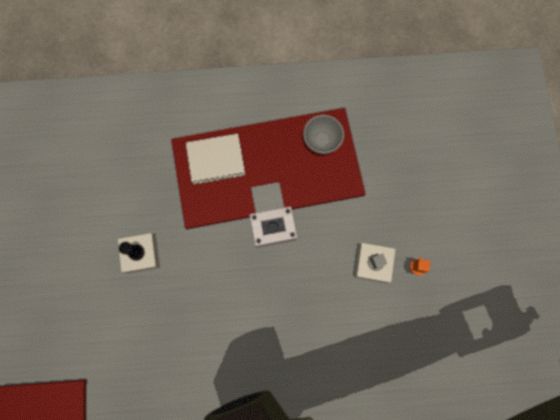

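The top view shows the grey key in the white block at (377,262) and the clamp with its slot at (273,226). The honing steel is at (133,250) in the twin block, and the orange look-alike stands free at (420,266). The grey one in the block is the key. I'll confirm that in an enlarged crop.

```bash
python3 - <<'E'
import cv2,numpy as np
t=cv2.imread("pics/top0.png");s=cv2.imread("pics/side0.png")
a=cv2.resize(t[235:290,345:440],None,fx=4,fy=4,interpolation=cv2.INTER_CUBIC)
b=cv2.resize(t[200:255,230:325],None,fx=4,fy=4,interpolation=cv2.INTER_CUBIC)
c=cv2.resize(s[270:350,185:280-0],None,fx=3.5,fy=3.5,interpolation=cv2.INTER_CUBIC)
d=cv2.resize(s[210:270,225:320],None,fx=4,fy=4,interpolation=cv2.INTER_CUBIC)
H=600;out=np.zeros((600,780,3),np.uint8)
out[:220,:380]=a;out[:220,395:775]=b
out[230:230+c.shape[0],:c.shape[1]]=c;out[230:470,395:775]=d
cv2.imwrite("pics/crops.png",out)
E
```

```text
(no output)
```

View pics/crops.png

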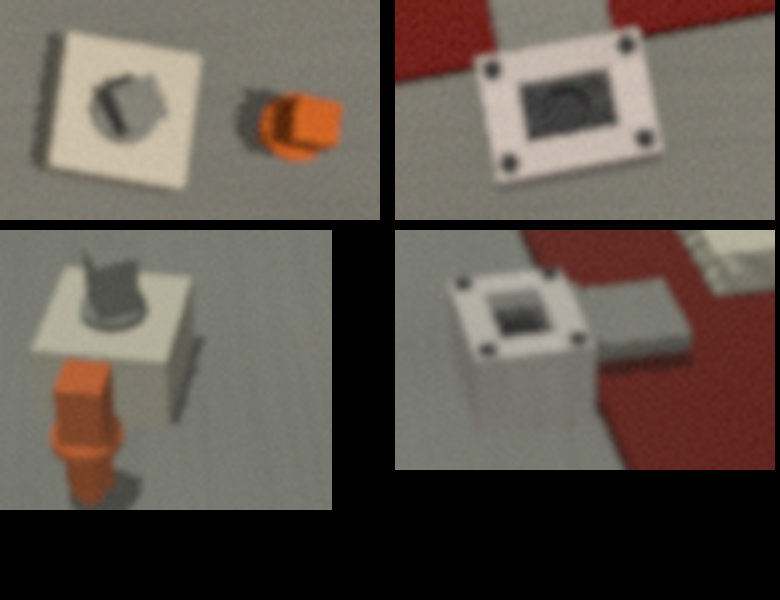

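Confirmed: the grey square-headed key with its collar sits in the white block, and the orange one stands outside it. Next, measurement from averaged frames.

```bash
cat > h.py <<'E'
import cv2,numpy as np
from bench import manip
def avg(n,k):
    return np.mean([manip.get_image(n)[0].astype(float) for _ in range(k)],0)
def ray(n,uv,z):
    c=manip.calibration(n);uv=np.atleast_2d(np.asarray(uv,float))
    d=np.c_[uv,np.ones(len(uv))]@np.linalg.inv(c["K"]).T@c["rotation"].T
    p=c["position"];return p+d*((z-p[2])/d[:,2])[:,None]
def proj(n,P):
    c=manip.calibration(n);q=(np.atleast_2d(P)-c["position"])@c["rotation"]
    q=q@c["K"].T;return q[:,:2]/q[:,2:]
E
python3 - <<'E'
from h import *
t=avg("top",8);s=avg("side",4);np.savez("a.npz",t=t,s=s)
t8=t.astype(np.uint8)
def rep(name,cnt,z,view="top"):
    P=ray(view,cnt.reshape(-1,2),z)[:,:2]
    (c,sz,a)=cv2.minAreaRect((P*1000).astype(np.float32)); print(view,name,np.round(c,1),np.round(sz,1),round(a,2))
for v,img in(("top",t),("side",s)):
    i8=img.astype(np.uint8); g=cv2.cvtColor(i8,cv2.COLOR_BGR2HSV)
    U=4;big=cv2.resize(img,None,fx=U,fy=U,interpolation=cv2.INTER_CUBIC)
    m=((big.min(2)>140)).astype(np.uint8)
    cs,_=cv2.findContours(m,cv2.RETR_EXTERNAL,cv2.CHAIN_APPROX_NONE)
    for c in cs:
        if 1000*1<cv2.contourArea(c)<40000:
            cc=(c.astype(float)+0.5)/U-0.5
            ctr=cc.reshape(-1,2).mean(0);print(ctr,cv2.contourArea(c)/16)
            for z in(0.05,0.055): rep(str(z),cc,z,v)
b=cv2.resize(t[205:250,245:305],None,fx=10,fy=10,interpolation=cv2.INTER_CUBIC)
b=np.clip((b-20)*2.2,0,255);cv2.imwrite("pics/slot.png",b)
k=cv2.resize(t[238:288,350:405],None,fx=10,fy=10,interpolation=cv2.INTER_CUBIC)
cv2.imwrite("pics/key.png",np.clip((k-20)*1.3,0,255))
print(manip.get_state()["t"])
E
```

```text
[376.07548544 262.11674757] 1114.53125
top 0.05 [ 444.6 -279.2] [79.7 79.8] 75.73
top 0.055 [ 444.2 -278.1] [79.4 79.5] 75.73
[136.302157   251.76927157] 663.71875
top 0.05 [507.9 286.1] [79.4 79.4] 5.94
top 0.055 [507.2 284.7] [79. 79.] 5.94
[272.77634907 225.99346543] 1173.84375
top 0.05 [549.  -42.1] [ 77.6 102. ] 6.87
top 0.055 [548.2 -42. ] [ 77.2 101.5] 6.87
[214.71097122 157.40521583] 1939.65625
top 0.05 [729.   89.1] [101.6 128.9] 6.03
top 0.055 [727.3  88.6] [101.2 128.4] 6.03
[216.82139794 294.96204974] 540.71875
side 0.05 [ 443.5 -279.7] [78.7 78.5] 76.02
side 0.055 [ 443.6 -285.9] [78.  77.8] 76.02
[255.30214286 230.63642857] 499.4375
side 0.05 [547.8 -35.4] [ 76.6 102.3] 6.57
side 0.055 [547.1 -43.5] [ 76.  101.5] 6.57
[314.93137255 203.44485294] 691.0
side 0.05 [729.5  95. ] [ 99.6 129.8] 6.19
side 0.055 [727.3  85.8] [ 98.8 128.8] 6.19
[234.02219626 179.57904984] 128.09375
side 0.05 [507.2 283.7] [77.9 76. ] 5.83
side 0.055 [506.8 273. ] [77.3 75.4] 5.83
0.7[ WARN:0@10.803] global loadsave.cpp:1063 imwrite_ Unsupported depth image for selected encoder is fallbacked to CV_8U.
```

View pics/slot.png

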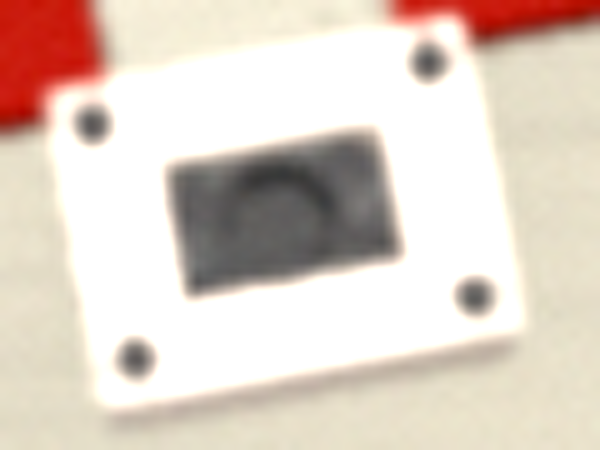

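View pics/key.png

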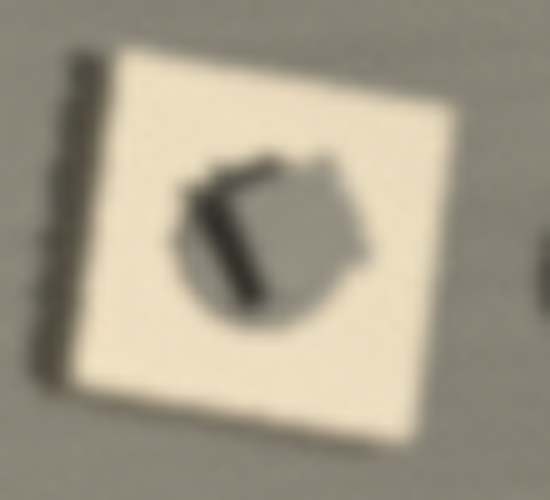

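```bash
python3 - <<'E'
from h import *
t=np.load("a.npz")["t"]
g=t.mean(2)
b=cv2.resize(g[214:240,258:290],None,fx=18,fy=18,interpolation=cv2.INTER_CUBIC)
print(np.percentile(b,[1,10,30,50]))
b=np.clip((b-35)*4.5,0,255).astype(np.uint8)
cv2.imwrite("pics/slot2.png",b)
k=cv2.resize(g[248:276,362:392],None,fx=18,fy=18,interpolation=cv2.INTER_CUBIC)
cv2.imwrite("pics/key2.png",np.clip((k-40)*2.2,0,255).astype(np.uint8))
E
```

```text
[ 48.38213025  62.11898085  84.34774057 169.11350663]
```

View pics/slot2.png

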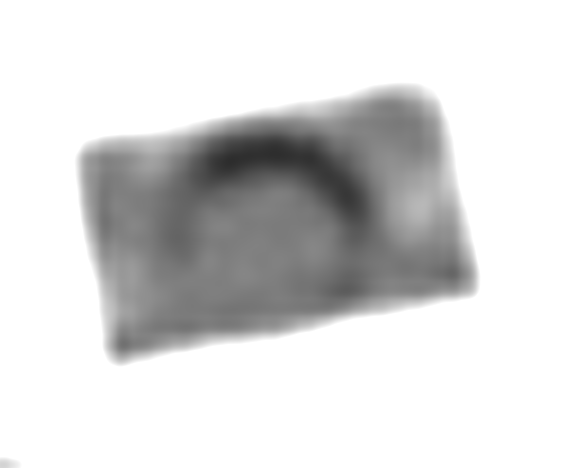

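View pics/key2.png

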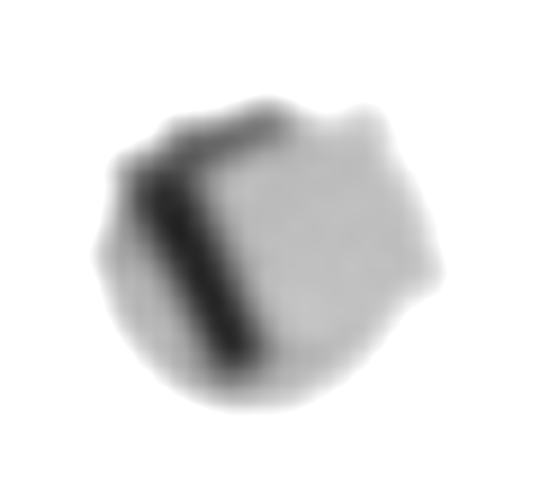

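The slot crop shows the socket's dark rim around crop (275,215), about image (272.8,225.5). The key crop shows the head's top square at about (320,235), with its dark faces on the left. The depth maps might give the socket directly, so I'll check them.

```bash
python3 - <<'E'
from h import *
D=[manip.get_image("top")[1] for _ in range(6)]
D=np.array(D);D[D==0]=np.nan
print("std",np.nanmedian(np.nanstd(D,0)))
d=np.nanmedian(D,0);np.save("d.npy",d)
c=manip.calibration("top")
v,u=np.mgrid[0:420,0:560]
P=np.stack([u,v,np.ones_like(u)],-1)@np.linalg.inv(c["K"]).T*d[...,None]
W=P@c["rotation"].T+c["position"]
np.set_printoptions(linewidth=220)
print(np.round(W[216:238,260:288,2]*1000).astype(int))
print(np.round(W[250:274,364:390,2]*1000).astype(int))
# expected
cl=ray("top",[[258+275/18-.5,214+221/18-.5]],.055);print("slot mouth",cl)
y=np.deg2rad(6.75)
ctr=np.array([.548,-.042,.042]);ex=np.array([np.cos(y),np.sin(y),0]);ey=np.array([-np.sin(y),np.cos(y),0])
for o in(-10,0,10):
    q=proj("top",ctr+ey*o/1000);print(o,q,(q-[258,214]+.5)*18)
print(ray("top",[[258+275/18-.5,214+215/18-.5]],.042))
E
```

```text
std 0.0021007773
[[55 54 54 55 54 55 53 52 54 54 55 55 56 55 52 54 53 55 55 54 53 55 54 54 55 53 55 55]
 [53 55 53 55 52 55 55 54 55 55 55 54 55 55 55 54 54 52 51 50 50 46 44 40 54 55 53 55]
 [55 54 54 54 53 54 54 55 55 54 56 55 52 54 50 50 45 43 42 43 40 32 29 34 54 54 57 54]
 [55 53 53 55 53 55 54 53 52 49 47 46 42 40 41 41 40 42 40 40 42 40 15 24 55 55 56 54]
 [57 55 55 51 50 47 44 41 41 41 42 41 43 40 41 40 42 42 41 39 40 41 40 16 54 54 53 54]
 [55 43 40 40 42 41 42 40 39 40 41 42 41 40 36 40 43 41 43 42 41 41 41 42 51 55 53 53]
 [53 29 41 41 41 41 40 41 42 41 37 34 32 26 22 33 41 40 39 41 40 41 42 41 42 52 55 54]
 [53 17 42 40 42 41 41 41 40 27 24 18 21 19 19 19 33 40 40 39 41 41 40 42 40 54 54 54]
 [55 13 42 42 41 43 39 42 31 19 19 18 19 17 18 17 19 31 41 41 41 42 42 41 43 54 53 53]
 [54 53 42 41 43 41 40 42 18 20 22 21 18 21 19 20 19 18 30 41 41 39 40 41 42 54 57 54]
 [54 54 43 40 39 41 42 42 18 19 19 19 20 20 20 18 19 19 19 42 42 40 39 42 41 50 56 54]
 [53 53 41 42 39 41 40 41 17 20 18 20 21 19 18 18 21 20 42 42 41 42 41 40 41 41 54 53]
 [55 53 40 40 43 41 40 29 18 17 18 20 1
[... 2353 characters left out ...]
0 50 50 49 47 49]
 [50 48 49 49 49 49 49 49 53 55 54 54 56 57 55 56 55 48 50 49 49 49 50 50 49 49]
 [51 47 49 48 49 49 49 49 48 48 51 55 57 55 55 49 50 48 51 49 51 50 48 49 49 50]
 [49 49 48 50 49 50 51 51 50 49 49 50 50 49 51 46 49 49 49 50 49 49 49 50 48 50]
 [48 49 49 49 50 51 49 50 49 49 50 49 49 50 50 51 49 50 49 49 50 51 50 48 50 50]
 [50 50 49 50 49 49 50 49 49 50 50 48 50 49 50 48 48 49 49 50 50 49 50 51 49 48]]
slot mouth [[ 0.54718394 -0.04180439  0.055     ]]
-10 [[276.88824151 225.57220518]] [[348.98834713 217.29969331]]
0 [[272.82201971 226.33558841]] [[275.79635474 231.04059129]]
10 [[268.75301507 227.09949407]] [[202.5542712  244.79089327]]
[[ 0.5501831 -0.0420472  0.042    ]]
```

Depth resolves both clearly: the socket floor reads about 19 mm inside the 41 mm screw face, and the head top about 95 mm.

```bash
python3 - <<'E'
from h import *
D=[manip.get_image("top")[1] for _ in range(6)]
D=np.array(D);D[D==0]=np.nan
d=(np.nanmean(D,0)+np.load("d.npy"))/2;np.save("d2.npy",d)
c=manip.calibration("top")
v,u=np.mgrid[0:420,0:560]
P=np.stack([u,v,np.ones_like(u)],-1)@np.linalg.inv(c["K"]).T*d[...,None]
W=P@c["rotation"].T+c["position"];Z=W[...,2]*1000
def comp(m,seed):
    n,l=cv2.connectedComponents(m.astype(np.uint8),connectivity=4);return l==l[seed[1],seed[0]]
def fit(m,z,n):
    vv,uu=np.nonzero(m);X=ray("top",np.c_[uu,vv],z)[:,:2]*1000
    c0=X.mean(0);r=X-c0;w=(r[:,0]+1j*r[:,1]);s=(w**n).sum()
    a=np.rad2deg(np.angle(s))/n
    A=len(X)*abs(np.cross(*(ray("top",[[uu[0]+1,vv[0]],[uu[0],vv[0]+1]],z)[:,:2]*1000-X[0])))
    print("ctr",c0.round(2),"corner ang",round(a,2),"period",360/n,"area",A.round(0),"coh",round(abs(s)/(abs(w)**n).sum(),3))
    return c0
print("hex area exp",0.866*25.6**2,"square",26**2)
for th in(30,34,38):s=fit(comp(Z<th,(273,227)),.042,6)
for th in(91,92.5,93): k=fit(comp(Z>th,(380,261)),.095,4)
# collar outline circle
m=(Z>52.5)&(v>245)&(v<280)&(u>360)&(u<395);
# clamp mouth rect by depth & clamp outline
m2=comp(Z>47.5,(262,215)).astype(np.uint8)
cs,_=cv2.findContours(m2,cv2.RETR_EXTERNAL,cv2.CHAIN_APPROX_NONE)
y=np.deg2rad(6.75);ex=np.array([np.cos(y),np.sin(y)]);ey=np.array([-np.sin(y),np.cos(y)])
q=s-np.array([548,-42]);print("socket rel clamp",q@ex,q@ey)
# table height check
print("z table",np.nanmedian(Z[300:330,300:350]),"clamp top",np.nanmedian(Z[216:222,262:266]),manip.get_state()["t"])
E
```

```text
hex area exp 567.5417600000001 square 676
ctr [546.47 -41.14] corner ang -18.71 period 60.0 area 511.0 coh 0.301
ctr [547.16 -41.43] corner ang -16.67 period 60.0 area 552.0 coh 0.245
ctr [547.43 -41.42] corner ang -18.0 period 60.0 area 565.0 coh 0.276
ctr [ 444.66 -278.09] corner ang -25.8 period 90.0 area 706.0 coh 0.421
ctr [ 444.66 -278.18] corner ang -26.18 period 90.0 area 701.0 coh 0.434
ctr [ 444.64 -278.3 ] corner ang -26.87 period 90.0 area 696.0 coh 0.429
socket rel clamp -0.5020637372733318 0.6411698267580729
z table -0.8923705077282795 clamp top 53.44555441544041 1.3<stdin>:15: DeprecationWarning: Arrays of 2-dimensional vectors are deprecated. Use arrays of 3-dimensional vectors instead. (deprecated in NumPy 2.0)
```

```bash
cat >> h.py <<'E'
def delta(x,y,z,yaw_y=None,turn=0):
    "mm world target -> tool shift mm and turn rad (cw from above +)"
    s=manip.get_state();R=np.array(s["ee_rot"]);p=np.array(s["eef_pos"])*1000
    cur=np.rad2deg(np.arctan2(R[1,1],R[0,1]))
    d=R.T@(np.array([x,y,z])-p)
    t=0 if yaw_y is None else np.deg2rad(((cur-yaw_y)+180)%360-180)
    print("t",round(s["t"],2),"tcp",p.round(1),"yawy",round(cur,2),"q",np.round(s["qpos"],1),"F",np.round(s["ft_force"],1),"M",np.round(s["torque"],2),"gap",round(s["finger_gap"]*1000,1))
    print("shift",d.round(1),"turn",round(t,3))
E
python3 -c "
from h import *
delta(444.5,-278,160,18.8)"
```

```text
t 1.3 tcp [ 231.8 -607.2  205.5] yawy -69.1 q [-73.8   7.1  94.6  -0.   78.4  -4.7] F [ 0.1 -0.5 -0.2] M [0.   0.02 0.03] gap 85.6
shift [ 316.1 -231.7   45.5] turn -1.534
```

```bash
python3 -m jog '[[[85,35,-26,2,-0.17],[85,70,-51,5,-0.34],[85,105,-77,10,-0.51],[85,140,-103,15,-0.68],[85,176,-129,20,-0.85],[85,211,-154,25,-1.02],[85,246,-180,30,-1.19],[85,281,-206,35,-1.36],[85,316,-232,45,-1.534],[85,316,-232,45,-1.534],[85,316,-232,45,-1.534]]]' 60
python3 -c "
from h import *
delta(444.5,-278,61,18.8)"
```

```text
t: 2.68
eef_pos: [0.4443, -0.2781, 0.1608]
ee_rot: [[-0.321, 0.947, 0.0], [0.947, 0.321, -0.001], [-0.001, -0.0, -1.0]]
ft_force: [0.2, 0.0, -0.0]
finger_gap: 0.0851
t 2.67 tcp [ 444.3 -278.1  160.8] yawy 18.75 q [-37.9  -7.1 113.2  -0.   73.9 -56.6] F [ 0.2  0.  -0. ] M [-0.02  0.03 -0.04] gap 85.1
shift [ 0.1  0.3 99.8] turn -0.001
```

```bash
python3 -m jog '[[[85,0,0.3,40,0],[85,0,0.3,75,0],[85,0,0.3,98,0],[85,0,0.3,98,0],[40,0,0.3,98,0],[20,0,0.3,98,0],[20,0,0.3,98,0],[20,0,0.3,98,0],[20,0,0.3,98,0]]]' 60
python3 - <<'E'
from h import *
delta(444.5,-278,61,18.8)
for n in("top","side"):
    p,d=manip.get_image(n);cv2.imwrite(f"pics/g_{n}.png",cv2.resize(p[230:330,160:300] if n=="side" else p[220:320,320:460],None,fx=4,fy=4))
E
```

```text
t: 3.8
eef_pos: [0.4451, -0.2782, 0.0638]
ee_rot: [[-0.322, 0.947, 0.001], [0.947, 0.322, -0.001], [-0.001, 0.0, -1.0]]
ft_force: [-1.2, -0.0, 6.9]
finger_gap: 0.0239
t 3.8 tcp [ 445.1 -278.2   63.8] yawy 18.81 q [-37.9  -1.1 117.5  -0.   63.5 -56.7] F [-1.2 -0.   6.9] M [0.11 0.29 0.  ] gap 23.9
shift [ 0.4 -0.5  2.8] turn 0.0
```

View pics/g_side.png

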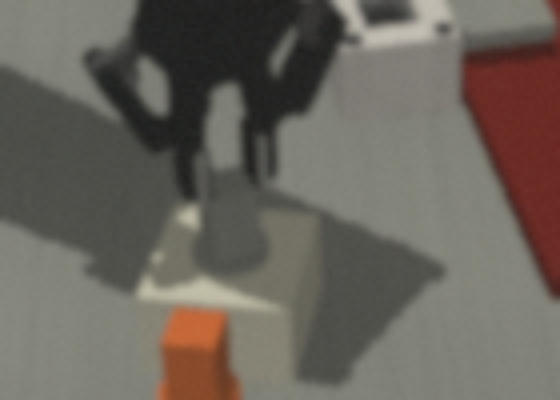

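The picture shows the fingers (crop ~(190,190) and (265,165)) holding the key head, with the collar on the block at (230,255). I'll lift it and inspect the hexagon.

```bash
python3 -m jog '[[[20,0,0,-8,0],[20,0,0,-40,0],[20,0,0,-80,0],[20,0,0,-115,0],[20,0,0,-115,0],[20,0,0,-115,0]]]' 80
python3 - <<'E'
from h import *
delta(547.4,-41.4,140,18.8)
t=avg("side",4);np.save("lift.npy",t)
print(proj("side",[.445,-.278,.13]))
cv2.imwrite("pics/lift.png",cv2.resize(np.clip((t[190:300,170:280]-15)*1.8,0,255).astype(np.uint8),None,fx=5.4,fy=5.4,interpolation=cv2.INTER_CUBIC))
E
```

```text
t: 4.65
eef_pos: [0.4436, -0.2768, 0.1753]
ee_rot: [[-0.322, 0.947, -0.002], [0.947, 0.322, 0.002], [0.003, -0.002, -1.0]]
ft_force: [-0.3, 0.1, -4.2]
finger_gap: 0.023
t 4.65 tcp [ 443.6 -276.8  175.3] yawy 18.8 q [-37.9  -7.8 112.4   0.   75.7 -56.6] F [-0.3  0.1 -4.2] M [ 0.03  0.08 -0.01] gap 23.0
shift [189.3 174.1  35.5] turn -0.0
[[215.61886336 261.45962674]]
```

View pics/lift.png

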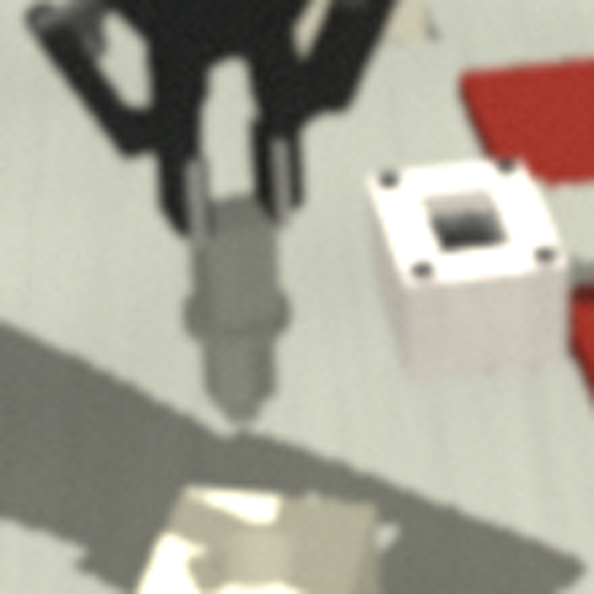

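The key is held upright, and its hexagon shows at crop (238,370). The hexagon's phase could be either of two, so I'll look at the facet shading.

```bash
python3 - <<'E'
from h import *
t=np.load("lift.npy");t=(t+3*0)
t=(4*t+8*avg("side",8))/12;np.save("lift.npy",t)
g=t.mean(2);c=g[220:275,198:230]
print(np.round(g[245:266,204:226]).astype(int))
cv2.imwrite("pics/lift2.png",cv2.resize(np.clip((c-70)*5,0,255).astype(np.uint8),None,fx=10,fy=10,interpolation=cv2.INTER_CUBIC))
E
```

```text
[[101  86  78  77  77  80  84  84  85  86  85  84  84  84  84  85  85  83
   85  98 113 122]
 [ 95  82  78  78  78  80  83  85  85  85  85  85  84  84  84  84  85  82
   82  93 110 122]
 [ 94  81  77  77  78  80  84  85  85  85  85  85  84  84  84  84  83  81
   80  91 109 121]
 [ 95  82  78  78  78  81  84  85  85  84  84  84  83  82  82  81  80  79
   80  91 109 122]
 [ 97  83  80  79  79  81  83  83  83  83  82  81  80  80  79  79  78  77
   81  95 113 123]
 [102  88  82  80  80  81  82  82  81  81  80  81  79  79  79  78  79  81
   90 105 119 126]
 [111  98  89  84  82  81  82  81  80  81  80  79  80  81  80  80  82  90
  102 116 124 127]
 [118 110 100  91  85  83  83  83  83  83  83  83  83  82  82  82  86 100
  115 123 127 128]
 [122 119 111 100  89  83  84  85  85  85  85  86  84  83  82  82  91 107
  120 127 128 127]
 [125 122 117 105  90  84  85  86  85  87  86  86  84  81  80  82  91 109
  123 127 128 128]
 [125 124 120 108  90  83  85  86  87  87  87  86  84  81  80  81  91 109
  123 126 128 127]
 [125 124 120 108  92  83  85  86  87  87  88  86  85  81  79  80  91 108
  1
[... 153 characters left out ...]
7  86  84  81  79  81  89 106
  122 127 128 128]
 [125 124 121 111  94  84  84  87  87  87  87  86  84  81  79  80  89 107
  122 127 127 128]
 [124 125 121 112  95  84  85  87  87  87  87  87  84  81  79  80  88 106
  122 127 128 128]
 [125 124 122 113  98  86  85  87  86  87  87  87  84  81  79  81  90 106
  121 126 127 128]
 [125 124 122 118 105  92  86  87  87  87  87  87  85  82  81  86  96 112
  123 127 127 128]
 [126 124 123 121 113 102  92  89  87  87  87  87  85  83  88  97 109 119
  126 127 127 127]
 [125 124 124 123 120 111 100  93  88  87  86  85  84  88  97 111 120 125
  128 127 127 128]
 [119 121 123 124 124 120 111 101  91  86  85  84  85  90 104 119 125 127
  128 127 127 127]]
```

View pics/lift2.png

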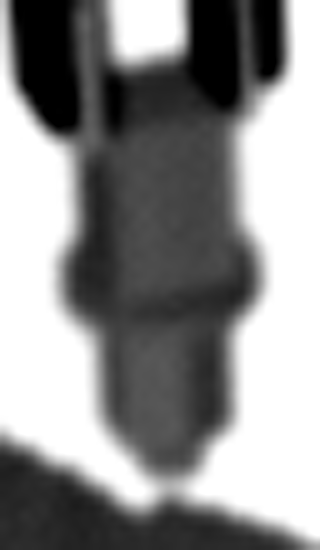

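Column profile: the silhouette runs 207.7–220.8 and the bright-to-dark edge is at 216.2, +4 mm from the axis. That means a hex flat faces the 18.8° grip direction, so the key needs about 6° clockwise to match the socket's 12.5°. Moving over the slot.

```bash
python3 -m jog '[[[20,32,29,0,0],[20,70,64,5,0.03],[20,110,101,15,0.06],[20,150,138,25,0.09],[20,180,165,33,0.11],[20,189,174,35,0.11],[20,189,174,35,0.11],[20,189,174,35,0.11]]]' 80
python3 - <<'E'
from h import *
delta(547.6,-41.7,105,12.5)
E
```

```text
t: 6.25
eef_pos: [0.5484, -0.0438, 0.1429]
ee_rot: [[-0.215, 0.977, 0.0], [0.977, 0.215, -0.001], [-0.001, 0.0, -1.0]]
ft_force: [-0.8, -0.3, -2.7]
finger_gap: 0.0227
t 6.25 tcp [548.4 -43.8 142.9] yawy 12.43 q [-10.1  -2.8 110.9  -0.   71.9 -22.6] F [-0.8 -0.3 -2.7] M [ 0.01  0.04 -0.02] gap 22.7
shift [ 2.2 -0.3 37.9] turn -0.001
```

```bash
python3 -m jog '[[[20,2.2,-0.3,0,0],[20,2.2,-0.3,20,0],[20,2.2,-0.3,38,0],[20,2.2,-0.3,38,0],[20,2.2,-0.3,38,0]]]' 80
python3 - <<'E'
from h import *
delta(547.6,-41.7,88,12.5)
for n in("top","side"):
    p,d=manip.get_image(n);cv2.imwrite(f"pics/i_{n}.png",cv2.resize(p[180:280,200:340],None,fx=4,fy=4,interpolation=cv2.INTER_CUBIC))
E
```

```text
t: 6.88
eef_pos: [0.5475, -0.0406, 0.1041]
ee_rot: [[-0.216, 0.976, -0.001], [0.976, 0.216, 0.0], [0.0, -0.001, -1.0]]
ft_force: [0.3, 0.3, -2.2]
finger_gap: 0.023
t 6.88 tcp [547.5 -40.6 104.1] yawy 12.49 q [ -9.8  -0.7 112.8  -0.   67.9 -22.3] F [ 0.3  0.3 -2.2] M [ 0.05 -0.01  0.03] gap 23.0
shift [-1.1 -0.2 16.1] turn -0.0
```

View pics/i_side.png

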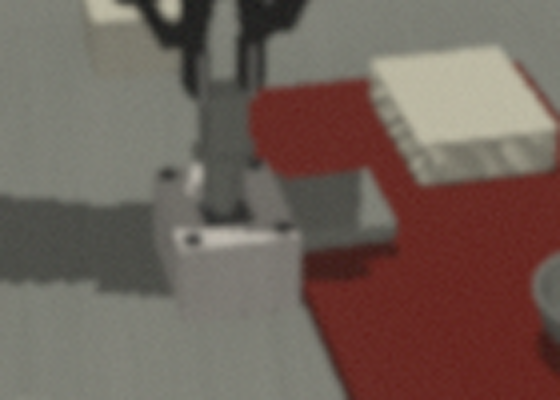

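The key's nose is inside the slot (crop (225,205)). Lowering slowly.

```bash
python3 -m jog '[[[20,-0.5,0,4,0],[20,-0.5,0,8,0],[20,-0.5,0,12,0],[20,-0.5,0,12,0],[20,-0.5,0,12,0],[20,-0.5,0,12,0]]]' 80
python3 -c "
from h import *
delta(547.6,-41.7,77,12.5)"
```

```text
t: 7.72
eef_pos: [0.5479, -0.0411, 0.0927]
ee_rot: [[-0.216, 0.976, 0.0], [0.976, 0.216, -0.0], [-0.0, 0.0, -1.0]]
ft_force: [-0.3, 0.1, -3.8]
finger_gap: 0.0231
t 7.72 tcp [547.9 -41.1  92.7] yawy 12.49 q [-9.900e+00  1.000e-01  1.133e+02  0.000e+00  6.670e+01 -2.240e+01] F [-0.3  0.1 -3.8] M [ 0.01  0.02 -0.02] gap 23.1
shift [-0.5 -0.5 15.7] turn -0.0
```

```bash
python3 -m jog '[[[20,-0.4,-0.2,3,0],[20,-0.4,-0.2,5,0],[20,-0.4,-0.2,7,0],[20,-0.4,-0.2,7,0],[20,-0.4,-0.2,7,0]]]' 80
python3 -c "
from h import *
delta(547.6,-41.7,77,12.5)"
```

```text
t: 8.35
eef_pos: [0.5478, -0.0415, 0.0855]
ee_rot: [[-0.216, 0.976, 0.0], [0.976, 0.216, 0.0], [0.0, 0.0, -1.0]]
ft_force: [0.4, -0.0, -2.8]
finger_gap: 0.023
t 8.35 tcp [547.8 -41.5  85.5] yawy 12.49 q [ -9.9   0.5 113.5   0.   65.9 -22.4] F [ 0.4 -0.  -2.8] M [ 0.03 -0.26  0.03] gap 23.0
shift [-0.2 -0.2  8.5] turn -0.0
```

```bash
python3 -m jog '[[[20,-0.2,0,2,0],[20,-0.2,0,4,0],[20,-0.2,0,6,0],[20,-0.2,0,7.5,0],[20,-0.2,0,7.5,0]]]' 80
python3 -c "
from h import *
delta(547.6,-41.7,77,12.5)"
```

```text
t: 8.98
eef_pos: [0.5477, -0.0416, 0.0778]
ee_rot: [[-0.216, 0.976, 0.0], [0.976, 0.216, 0.0], [0.0, 0.0, -1.0]]
ft_force: [1.4, 0.7, -3.5]
finger_gap: 0.0228
t 8.97 tcp [547.7 -41.6  77.8] yawy 12.49 q [-10.    1.  113.8   0.   65.1 -22.4] F [ 1.4  0.7 -3.5] M [ 0.06 -0.37 -0.06] gap 22.8
shift [-0.  -0.1  0.8] turn -0.0
```

```bash
python3 -m jog '[[[20,-0,0,1,0],[20,0,0,2,0],[20,0,0,2,0],[20,0,0,2,0]]]' 80
python3 - <<'E'
from h import *
delta(547.6,-41.7,77,12.5)
p,d=manip.get_image("side");cv2.imwrite("pics/seat.png",cv2.resize(p[180:280,200:340],None,fx=4,fy=4,interpolation=cv2.INTER_CUBIC))
E
```

```text
t: 9.48
eef_pos: [0.5481, -0.0418, 0.0768]
ee_rot: [[-0.216, 0.976, 0.001], [0.976, 0.216, -0.0], [-0.0, 0.001, -1.0]]
ft_force: [-1.1, -0.3, 4.4]
finger_gap: 0.0229
t 9.47 tcp [548.1 -41.8  76.8] yawy 12.5 q [-10.    1.1 113.8  -0.   65.  -22.4] F [-1.1 -0.3  4.4] M [0.06 0.2  0.  ] gap 22.9
shift [ 0.2 -0.5 -0.2] turn -0.0
```

View pics/seat.png

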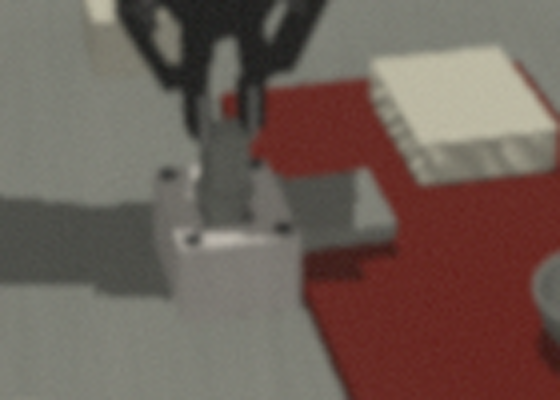

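Seated: TCP z is 76.8, as expected for tip height 20, with floor contact at about 7 N. First quarter turn clockwise.

```bash
python3 -m jog '[[[20,0,0,-0.7,0.15],[20,0,0,-0.7,0.3],[20,0,0,-0.7,0.46],[20,0,0,-0.7,0.62],[20,0,0,-0.7,0.78],[20,0,0,-0.7,0.94],[20,0,0,-0.7,1.1],[20,0,0,-0.7,1.26],[20,0,0,-0.7,1.42],[20,0,0,-0.7,1.57],[20,0,0,-0.7,1.57],[20,0,0,-0.7,1.57]]]' 80
python3 -c "
from h import *
delta(547.8,-41.7,77,12.5)"
```

```text
t: 11.02
eef_pos: [0.5474, -0.0414, 0.0768]
ee_rot: [[0.976, 0.219, -0.001], [0.219, -0.976, 0.001], [-0.001, -0.001, -1.0]]
ft_force: [-3.6, 2.2, 4.7]
finger_gap: 0.0229
t 11.03 tcp [547.4 -41.4  76.8] yawy -77.35 q [ -9.9   1.1 113.9   0.   65.1  67.4] F [-3.6  2.2  4.7] M [0.55 0.55 0.01] gap 22.9
shift [ 0.3  0.4 -0.2] turn -1.568
```

```bash
python3 -m jog '[[[85,0,0,0,0],[85,0,0,0,0],[85,0,0,0,0],[85,0,0,0,0],[85,0,0,0,0]]]' 80
cat > jaw.py <<'E'
from h import *
import sys
delta(547.6,-41.6,77,12.5)
D=np.array([manip.get_image("top")[1] for _ in range(4)]);D[D==0]=np.nan;d=np.nanmean(D,0)
d0=np.load("d2.npy")
# jaw tip region: clamp centre +90mm along clamp x
q=proj("top",[[.548+.09*.993,-.042+.09*.1175,.04]])[0];u,v=q.round().astype(int);print(u,v)
sl=np.s_[v-3:v+4,u-5:u+6]
print("jaw down mm",round(float(np.nanmedian(d[sl]-d0[sl]))*1000*.98,2), "board ref",round(float(np.nanmedian(d[sl[0],u+30:u+45]-d0[sl[0],u+30:u+45]))*1000,2))
p,_=manip.get_image("side");cv2.imwrite(sys.argv[1],cv2.resize(p[170:270,200:340],None,fx=5,fy=5,interpolation=cv2.INTER_CUBIC))
E
python3 jaw.py pics/r1.png
```

```text
t: 11.65
eef_pos: [0.5478, -0.0418, 0.0767]
ee_rot: [[0.976, 0.217, 0.0], [0.217, -0.976, -0.0], [0.0, 0.0, -1.0]]
ft_force: [0.8, 0.4, 1.5]
finger_gap: 0.0855
t 11.65 tcp [547.8 -41.8  76.7] yawy -77.46 q [-10.    1.1 113.9  -0.   65.   67.5] F [0.8 0.4 1.5] M [-0.04  0.01 -0.02] gap 85.5
shift [-0.1 -0.2 -0.3] turn -1.57
266 191
jaw down mm -373.34 board ref -414.67
```

View pics/r1.png

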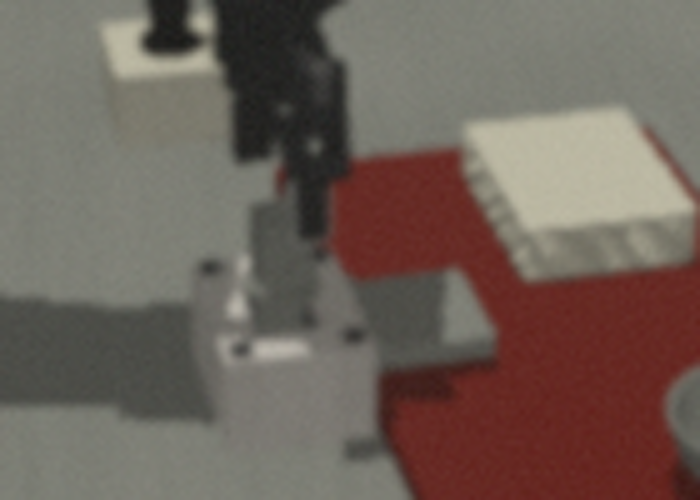

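```bash
cat > jaw.py <<'E'
from h import *
import sys
delta(547.6,-41.6,77,12.5)
D=np.array([manip.get_image("side")[1] for _ in range(3)]);D[D==0]=np.nan;d=np.nanmean(D,0)
p,_=manip.get_image("side")
c=manip.calibration("side");v,u=np.mgrid[0:420,0:560]
W=np.stack([u,v,np.ones_like(u)],-1)@np.linalg.inv(c["K"]).T*d[...,None]@c["rotation"].T+c["position"]
y=np.deg2rad(6.7);r=W-[.548,-.042,0];cx=r[...,0]*np.cos(y)+r[...,1]*np.sin(y);cy=-r[...,0]*np.sin(y)+r[...,1]*np.cos(y);z=W[...,2]*1000
m=(cx>.065)&(cx<.098)&(abs(cy)<.028);print("jaw top z",np.round(np.percentile(z[m],[10,50,90]),1),m.sum())
m=(cx>.065)&(cx<.098)&(cy<-.06)&(cy>-.1);print("board z",np.nanmedian(z[m]).round(1))
m=(cx>-.034)&(cx<.034)&(abs(cy)>.032)&(abs(cy)<.046)&(z<65)&(z>45);print("clamp z",np.nanmedian(z[m]).round(1))
m=(abs(cx)<.02)&(abs(cy)<.02)&(z>70)&(z<125);print("head z 90%",np.percentile(z[m],[50,95,99]).round(1) if m.any() else None,m.sum())
cv2.imwrite(sys.argv[1],cv2.resize(p[170:270,200:340],None,fx=5,fy=5,interpolation=cv2.INTER_CUBIC))
E
python3 jaw.py pics/r1b.png
```

```text
t 11.9 tcp [547.7 -41.7  76.7] yawy -77.46 q [-10.    1.1 113.9  -0.   65.   67.5] F [0.8 0.1 0.4] M [ 0.01 -0.   -0.01] gap 84.7
shift [-0.1 -0.1 -0.3] turn -1.57
jaw top z [19.9 41.6 42.7] 161
board z 19.4
clamp z 54.7
head z 90% [ 89.5 108.9 109.4] 170
```

```bash
python3 - <<'E'
from h import *
d=np.load("d2.npy");c=manip.calibration("top");v,u=np.mgrid[0:420,0:560]
W=np.stack([u,v,np.ones_like(u)],-1)@np.linalg.inv(c["K"]).T*d[...,None]@c["rotation"].T+c["position"]
y=np.deg2rad(6.7);r=W-[.548,-.042,0];cx=r[...,0]*np.cos(y)+r[...,1]*np.sin(y);cy=-r[...,0]*np.sin(y)+r[...,1]*np.cos(y);z=W[...,2]*1000
for a,b in((.05,.065),(.065,.098)):
    m=(cx>a)&(cx<b)&(abs(cy)<.028);print(np.percentile(z[m],[10,50,90]))
m=(cx>.065)&(cx<.098)&(cy<-.06)&(cy>-.1);print(np.median(z[m]))
E
```

```text
[44.64447337 45.325796   46.30696103]
[44.6025915  45.47184372 46.42114243]
19.128986142891932
```

Jaw top went from about 46.5 to about 42 mm, so roughly 4.4 mm down. The head top is at 109 mm, so the key is seated and the fingers are off. Rotating back and regrasping.

```bash
python3 -m jog '[[[85,0,0,-1,-0.17],[85,0,0,-1,-0.34],[85,0,0,-1,-0.51],[85,0,0,-1,-0.68],[85,0,0,-1,-0.85],[85,0,0,-1,-1.02],[85,0,0,-1,-1.19],[85,0,0,-1,-1.36],[85,0,0,-1,-1.5],[85,0,0,-1,-1.57],[85,0,0,-1,-1.57]]]' 80
python3 -c "
from h import *
delta(547.6,-41.6,77.5,12.5)"
```

```text
t: 13.48
eef_pos: [0.5477, -0.0417, 0.0777]
ee_rot: [[-0.215, 0.977, 0.0], [0.977, 0.215, -0.0], [-0.0, 0.0, -1.0]]
ft_force: [-0.2, 1.0, 0.4]
finger_gap: 0.085
t 13.47 tcp [547.7 -41.7  77.7] yawy 12.44 q [-10.    1.1 113.8  -0.   65.1 -22.4] F [-0.2  1.   0.4] M [ 0.06  0.02 -0.05] gap 85.0
shift [ 0.1 -0.1  0.2] turn -0.001
```

```bash
python3 -m jog '[[[20,0,0,0,0],[20,0,0,0,0],[20,0,0,0,0],[20,0,0,0,0],[20,0,0,0,0]]]' 80
python3 -c "
from h import *
delta(547.6,-41.6,77.5,12.5)"
```

```text
t: 14.1
eef_pos: [0.5479, -0.0418, 0.0782]
ee_rot: [[-0.216, 0.976, 0.0], [0.976, 0.216, -0.0], [-0.0, 0.0, -1.0]]
ft_force: [-1.0, 0.4, 2.8]
finger_gap: 0.0228
t 14.1 tcp [547.9 -41.8  78.2] yawy 12.49 q [-10.    1.  113.8   0.   65.1 -22.4] F [-1.   0.4  2.8] M [0.03 0.15 0.05] gap 22.8
shift [ 0.2 -0.3  0.7] turn -0.0
```

```bash
python3 -m jog '[[[20,0,0,0,0.15],[20,0,0,0,0.3],[20,0,0,0,0.46],[20,0,0,0,0.62],[20,0,0,0,0.78],[20,0,0,0,0.94],[20,0,0,0,1.1],[20,0,0,0,1.26],[20,0,0,0,1.42],[20,0,0,0,1.57],[20,0,0,0,1.57],[20,0,0,0,1.57]]]' 80
python3 -m jog '[[[85,0,0,0,0],[85,0,0,0,0],[85,0,0,0,0],[85,0,0,0,0],[85,0,0,0,0]]]' 80
python3 jaw.py pics/r2.png
```

```text
t: 15.6
eef_pos: [0.5472, -0.0408, 0.0782]
ee_rot: [[0.976, 0.217, -0.002], [0.217, -0.976, 0.002], [-0.001, -0.002, -1.0]]
ft_force: [-2.8, 2.5, 4.6]
finger_gap: 0.0227
t: 16.23
eef_pos: [0.5477, -0.0418, 0.0777]
ee_rot: [[0.976, 0.217, 0.0], [0.217, -0.976, -0.0], [0.0, 0.0, -1.0]]
ft_force: [-0.2, 0.4, 0.0]
finger_gap: 0.0848
t 16.23 tcp [547.7 -41.8  77.7] yawy -77.47 q [-10.    1.1 113.8  -0.   65.1  67.5] F [-0.2  0.4  0. ] M [0.   0.03 0.01] gap 84.8
shift [-0.1 -0.2  0.7] turn -1.57
jaw top z [36.1 37.1 38.1] 146
board z 19.4
clamp z 54.9
head z 90% [ 88.9 108.6 109.3] 172
```

View pics/r2.png

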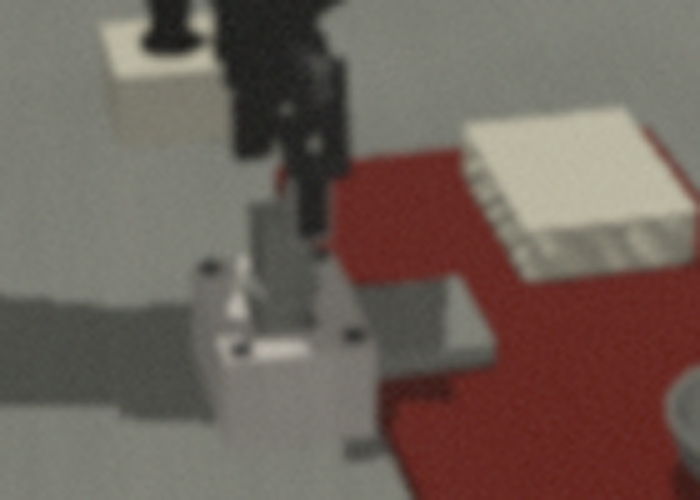

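The jaw top is at about 37.5 mm, so roughly 9 mm down. The key stands seated with the fingers open. Third turn: rotate back and regrasp.

```bash
python3 -m jog '[[[85,0,0,0,-0.17],[85,0,0,0,-0.34],[85,0,0,0,-0.51],[85,0,0,0,-0.68],[85,0,0,0,-0.85],[85,0,0,0,-1.02],[85,0,0,0,-1.19],[85,0,0,0,-1.36],[85,0,0,0,-1.5],[85,0,0,0,-1.57],[85,0,0,0,-1.57]]]' 80
python3 -m jog '[[[20,0,0,0,0],[20,0,0,0,0],[20,0,0,0,0],[20,0,0,0,0],[20,0,0,0,0]]]' 80
python3 -m jog '[[[20,0,0,0,0.15],[20,0,0,0,0.3],[20,0,0,0,0.46],[20,0,0,0,0.62],[20,0,0,0,0.78],[20,0,0,0,0.83],[20,0,0,0,0.83]]]' 80
python3 jaw.py pics/r3.png
```

```text
t: 17.8
eef_pos: [0.5477, -0.0417, 0.0777]
ee_rot: [[-0.215, 0.977, -0.0], [0.977, 0.215, -0.0], [-0.0, -0.0, -1.0]]
ft_force: [0.1, -0.1, 0.3]
finger_gap: 0.0853
t: 18.42
eef_pos: [0.5479, -0.0417, 0.0782]
ee_rot: [[-0.216, 0.976, 0.0], [0.976, 0.216, -0.0], [-0.0, 0.0, -1.0]]
ft_force: [-1.3, 0.3, 2.7]
finger_gap: 0.0229
t: 19.3
eef_pos: [0.5471, -0.0414, 0.0781]
ee_rot: [[0.575, 0.818, -0.002], [0.818, -0.575, 0.001], [-0.001, -0.002, -1.0]]
ft_force: [-3.9, 0.5, 5.1]
finger_gap: 0.0225
t 19.3 tcp [547.1 -41.4  78.1] yawy -35.07 q [ -9.9   1.  113.8   0.   65.3  25.1] F [-3.9  0.5  5.1] M [0.28 0.7  0.1 ] gap 22.5
shift [0.1 0.5 1.1] turn -0.83
jaw top z [33.5 34.5 35.4] 141
board z 19.4
clamp z 54.9
head z 90% [100.2 121.8 124.5] 271
```

```bash
python3 -m jog '[[[20,0,0,0,0.06],[20,0,0,0,0.1],[20,0,0,0,0.1]]]' 80
python3 jaw.py pics/r4.png
python3 -m jog '[[[20,0,0,0,0.06],[20,0,0,0,0.1],[20,0,0,0,0.1]]]' 80
python3 jaw.py pics/r5.png
```

```text
t: 19.88
eef_pos: [0.5471, -0.0413, 0.0781]
ee_rot: [[0.653, 0.757, -0.002], [0.757, -0.653, 0.001], [-0.001, -0.002, -1.0]]
ft_force: [-2.6, 0.8, 5.9]
finger_gap: 0.0229
t 19.88 tcp [547.1 -41.3  78.1] yawy -40.8 q [ -9.9   1.  113.8   0.   65.3  30.8] F [-2.6  0.8  5.9] M [0.27 0.76 0.06] gap 22.9
shift [0.1 0.6 1.1] turn -0.93
jaw top z [33.4 34.2 35.3] 139
board z 19.4
clamp z 54.8
head z 90% [ 99.7 122.7 124.6] 283
t: 20.45
eef_pos: [0.547, -0.0413, 0.0781]
ee_rot: [[0.726, 0.688, -0.002], [0.688, -0.726, 0.001], [-0.001, -0.002, -1.0]]
ft_force: [-3.5, 1.3, 5.1]
finger_gap: 0.0229
t 20.45 tcp [547.  -41.3  78.1] yawy -46.53 q [ -9.9   1.  113.8   0.   65.3  36.6] F [-3.5  1.3  5.1] M [0.37 0.73 0.11] gap 22.9
shift [0.2 0.6 1.1] turn -1.03
jaw top z [33.  33.9 34.9] 140
board z 19.4
clamp z 54.9
head z 90% [ 99.  122.2 124.6] 276
```

```bash
for i in 1; do python3 -m jog '[[[20,0,0,0,0.05],[20,0,0,0,0.08],[20,0,0,0,0.08]]]' 80; python3 jaw.py pics/r6.png; python3 -m jog '[[[20,0,0,0,0.05],[20,0,0,0,0.08],[20,0,0,0,0.08]]]' 80; python3 jaw.py pics/r7.png; done
```

```text
t: 21.02
eef_pos: [0.5472, -0.0412, 0.0782]
ee_rot: [[0.777, 0.629, -0.002], [0.629, -0.777, 0.001], [-0.001, -0.002, -1.0]]
ft_force: [-3.3, 1.7, 4.7]
finger_gap: 0.023
t 21.02 tcp [547.2 -41.2  78.2] yawy -51.03 q [ -9.9   1.  113.8   0.   65.3  41.1] F [-3.3  1.7  4.7] M [0.42 0.73 0.46] gap 23.0
shift [0.1 0.6 1.2] turn -1.109
jaw top z [32.9 34.  34.8] 141
board z 19.6
clamp z 54.7
head z 90% [ 99.1 122.3 124. ] 277
t: 21.6
eef_pos: [0.5472, -0.0411, 0.0782]
ee_rot: [[0.824, 0.566, -0.002], [0.566, -0.824, 0.001], [-0.001, -0.001, -1.0]]
ft_force: [-2.5, 2.1, 4.4]
finger_gap: 0.0227
t 21.6 tcp [547.2 -41.1  78.2] yawy -55.52 q [ -9.9   1.  113.8   0.   65.3  45.6] F [-2.5  2.1  4.4] M [0.47 0.7  1.  ] gap 22.7
shift [0.1 0.7 1.2] turn -1.187
jaw top z [33.  34.1 34.9] 142
board z 19.5
clamp z 54.9
head z 90% [ 96.9 121.7 124.2] 261jaw.py:4: RuntimeWarning: Mean of empty slice
  D=np.array([manip.get_image("side")[1] for _ in range(3)]);D[D==0]=np.nan;d=np.nanmean(D,0)
```

Hard stop: the wrist moment rose to 1.0 N m and the jaw stopped moving. Relieve the torque, open, look, then retreat upward.

```bash
python3 -m jog '[[[20,0,0,0,-0.06],[20,0,0,0,-0.13],[40,0,0,0,-0.13],[85,0,0,0,-0.13],[85,0,0,0,-0.13],[85,0,0,0,-0.13],[85,0,0,0,-0.13]]]' 80
python3 jaw.py pics/r8.png
python3 -m jog '[[[85,0,0,-15,0],[85,0,0,-40,0],[85,0,0,-80,0],[85,0,0,-120,0],[85,-50,0,-150,0],[85,-110,0,-150,0],[85,-170,0,-150,0],[85,-230,0,-150,0],[85,-260,0,-150,0],[85,-260,0,-150,0]]]' 80
python3 jaw.py pics/r9.png
python3 - <<'E'
from h import *
cv2.imwrite("pics/end_top.png",manip.get_image("top")[0])
cv2.imwrite("pics/end_side.png",manip.get_image("side")[0])
E
```

```text
t: 22.68
eef_pos: [0.5478, -0.0418, 0.0777]
ee_rot: [[0.746, 0.666, 0.0], [0.666, -0.746, -0.0], [0.0, 0.0, -1.0]]
ft_force: [0.5, -0.3, -0.4]
finger_gap: 0.0849
t 22.68 tcp [547.8 -41.8  77.7] yawy -48.25 q [-10.    1.1 113.8  -0.   65.1  38.3] F [ 0.5 -0.3 -0.4] M [ 0.03 -0.04  0.03] gap 84.9
shift [-0.  -0.2  0.7] turn -1.06
jaw top z [33.1 34.  35. ] 140
board z 19.5
clamp z 54.7
head z 90% [ 94.8 108.7 109.3] 233
t: 24.12
eef_pos: [0.3529, -0.216, 0.229]
ee_rot: [[0.749, 0.663, 0.002], [0.663, -0.749, -0.001], [0.0, 0.002, -1.0]]
ft_force: [-0.1, -0.5, 0.6]
finger_gap: 0.0851
t 24.12 tcp [ 352.9 -216.   229. ] yawy -48.46 q [-38.9 -25.8 121.2   0.   84.4   9.5] F [-0.1 -0.5  0.6] M [ 0.03 -0.01 -0.01] gap 85.1
shift [261.3  -1.8 152.1] turn -1.064
jaw top z [33.2 34.3 35.2] 142
board z 19.5
clamp z 55.0
head z 90% [ 94.7 108.8 109.4] 233
```

View pics/r9.png

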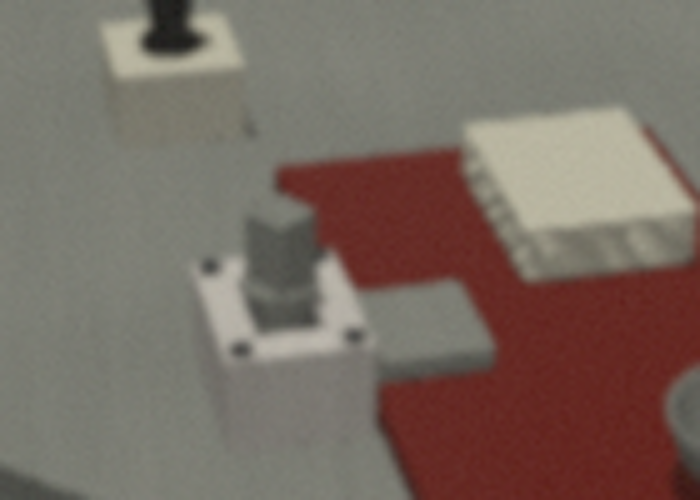

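View pics/end_top.png

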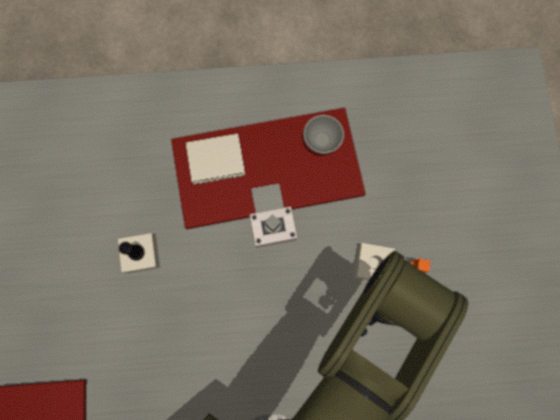

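The key stands upright in the clamp with the gripper clear, and the jaw is on the board with no gap visible. One last jaw check with the top camera, then hand in.

```bash
python3 - <<'E'
from h import *
D=np.array([manip.get_image("top")[1] for _ in range(4)]);D[D==0]=np.nan;d=np.nanmean(D,0)
c=manip.calibration("top");v,u=np.mgrid[0:420,0:560]
W=np.stack([u,v,np.ones_like(u)],-1)@np.linalg.inv(c["K"]).T*d[...,None]@c["rotation"].T+c["position"]
y=np.deg2rad(6.7);r=W-[.548,-.042,0];cx=r[...,0]*np.cos(y)+r[...,1]*np.sin(y);cy=-r[...,0]*np.sin(y)+r[...,1]*np.cos(y);z=W[...,2]*1000
m=(cx>.065)&(cx<.098)&(abs(cy)<.028);print(np.nanmedian(z[m]),45.5-np.nanmedian(z[m]))
m=(abs(cx)<.025)&(abs(cy)<.025)&(z>104);print("head top",np.nanmedian(z[m]),W[m][:,:2].mean(0))
s=manip.get_state();print(s["t"],s["ft_force"],np.abs(s["joint_vel"]).max())
E
```

```text
33.810587081449796 11.689412918550204
head top 107.58974812029686 [ 0.54806894 -0.04179984]
24.625 [-0.83730307  0.14611464  0.09931784] 0.2866231163097375
```

```bash
python3 -c "
from bench import manip
print(manip.finish_job())"
```

```text
the job is handed in; nothing more can be done
None
```

The jaw is down on the board and the key is left standing in the socket. I handed the job in at about 24.6 s; no verdict is reported.

**What I did:** I found the socket and its hexagon angle from the top camera's depth image. The grey key came out of its block, and the facet shading showed it needed about 6° clockwise to match the socket. It dropped in at the first try until it touched the floor. I then made two 90° clockwise turns and a third of about 60–65° up to the hard stop, letting go and regrasping between turns.

**What the last checks showed:**
- **Jaw:** the wrist moment rose from 0.1 to 1.0 N m at the end while the jaw stopped moving. The top camera read 11.7 mm of travel. The side camera read the jaw's top face at about 34.2 mm, also close to 12 mm down if I assume a 14 mm plate. The two differ by a few tenths of a millimetre, within the depth noise.
- **After each turn:** the jaw read about 4.4 mm and then about 9 mm down, with the fingers open and the wrist force near zero both times.
- **Key:** its head top is at about 109 mm, which is fully seated. It stands upright and centred on the clamp, with the gripper open and well clear.
- **Other things:** the honing steel, trays and bowl look unmoved in the pictures. The arm covers part of the block and the orange look-alike in the last top view.
- **Check that failed:** my first jaw reading from the top camera was useless because the arm blocked the view, so I used the side camera until the arm had withdrawn.

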